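# Load the closed specimen pots into the carrier

### The arm

A 6-joint arm with a two-finger parallel gripper is mounted at the origin on the work surface. World frame = base frame: x ahead of the robot, y to its left, z up, the work surface at z = 0. Lengths are in m, angles in rad, forces in N, time in s.
With the tool pointing down it reaches from about 0.35 to 1 m from the base axis. Payload 7.1 kg.
Tool frame: the origin (TCP) lies between the finger pads; the fingertips stand 22 mm ahead of it and the grasp point (between the pads) lies 3 mm ahead of it; z points along the fingers, y is the line along which they close (so a half turn about z gives the same grasp; the last joint's range is limited). The gripper opens to 85 mm and grips with 20 to 120 N. Pads are 22 mm wide; open, the fingers measure 114 mm over their backs; the gripper's body (76 mm by 85 mm) begins 54 mm behind the grasp point. The pads swing forward as they close: fully open they stand 13 mm farther back than shut.
Start: joints at [-1.125, 0.423, 1.63, -0, 1.089, -0.019], TCP at [0.28, -0.559, 0.253] pointing down, gripper open.
Joint ranges: [-3, 3], [-0.9, 2.11], [0.09, 2.58], [-1.31, 4.45], [0.11, 2.69], [-2.54, 2.54]. Speed limits (rad/s): [2.39, 2.39, 3.01, 3.14, 3.14, 3.14].

### API

Orientations are given as a rotation vector (axis times angle).
In Python, from rig import manip gives the robot as it stands. The module is installed in compiled form; this text tells all that it offers. Calls block until the motion is done:
- manip.move_to(position, orientation): joint-space move of the TCP to a pose.
- manip.servo_line(position, orientation=None, rate=0.15): straight line of the TCP; orientation=None keeps the orientation; rate is the mean speed in m/s.
- manip.set_joints(angles): joint-space move.
- manip.command_gripper(opening, f_grip=None): finger opening in m; f_grip is the grip in N (None keeps the last); returns when the fingers have stopped.
- manip.hold(seconds).
- manip.solve_ik(position, orientation): joint angles nearest the present ones, or None.
- manip.camera(name): name is "side" or "top" or "wrist"; returns a dict with "image" (420x560x3 uint8, red, green, blue), "fx", "fy", "cx", "cy" (pixels), "cam_to_world" (4x4, takes a point from camera to world coordinates); the wrist camera has in their place "mount" (4x4, takes a point from camera to tool coordinates, whose origin is the TCP and whose axes are the flange's). Camera axes: x right, y down, z forward; pixel columns grow to the right and rows downward; lengths in m; the calibration is good to about 2 mm. A picture is of the moment at which its call begins: read the wrist's pose just before it. There is no depth.
A pose or a line that the arm cannot do raises manip.IKError and nothing moves.
- manip.sign_off(): hands the job in; it is judged then, once.
Readings, each from a call of its own:
- manip.get_time(): time.
- manip.get_joint_positions(): joint angles.
- manip.get_joint_vel(): joint speeds.
- manip.get_tau(): joint torques, N m.
- manip.get_position(): TCP position.
- manip.get_ee_rot(): TCP orientation.
- manip.get_contact_force(): force on the tool from outside, world axes, zero at the start.
- manip.get_torque(): the same for the moment, N m.
- manip.get_width(): finger opening in m.
- manip.get_grip_force(): force on a finger pad.
Only numpy, scipy, OpenCV 4.12 (cv2) and the standard library are available. Lean on these libraries where they do the work, as an engineer would, in place of code of your own. Each camera call takes 0.05 s, during which the arm holds its last target. There are 200 camera calls.

### The job

Get the three closed specimen pots ready to go: put each into the yellow carrier, the smallest pot in the smallest hole, the middle one in the middle-sized hole and the largest in the largest hole, standing upright on the bottom of its hole. Keep them upright and set them down, do not drop them. Leave the open, empty pots, the bottle and the tape roll where they are.

Things in the scene. Friction and masses are not known exactly. Their poses are not given: they have to be found in the camera images.
- pot_small: smallest closed specimen pot: round, white plastic, standing upright on the bench with a white ribbed screw cap on (the cap is fixed to the pot and is 28 mm in diameter and 18 mm high; the body under it is 25 mm in diameter with a paper label). 76 mm high in all, about 50 g. Origin: centre of its underside, z up. Grip it across the cap from above.
- pot_medium: middle-sized closed specimen pot: round, white plastic, standing upright on the bench with a white ribbed screw cap on (the cap is fixed to the pot and is 42 mm in diameter and 18 mm high; the body under it is 39 mm in diameter with a paper label). 70 mm high in all, about 90 g. Origin: centre of its underside, z up. Grip it across the cap from above.
- pot_large: largest closed specimen pot: round, white plastic, standing upright on the bench with a white ribbed screw cap on (the cap is fixed to the pot and is 56 mm in diameter and 18 mm high; the body under it is 53 mm in diameter with a paper label). 60 mm high in all, about 130 g. Origin: centre of its underside, z up. Grip it across the cap from above.
- well_small: yellow square block in the carrier, 84 x 84 x 26 mm high, with the smallest of the three round holes: 44 mm in diameter, 22 mm deep, dark floor. Origin: centre of the block's underside (4 mm above the bench), on the hole's axis; hole floor 4 mm and rim 26 mm above it, z up. The three blocks stand side by side, 90 mm between centres, in any order; they do not move.
- well_medium: yellow square block in the carrier, 84 x 84 x 26 mm high, with the middle-sized of the three round holes: 58 mm in diameter, 22 mm deep, dark floor. Origin: centre of the block's underside (4 mm above the bench), on the hole's axis; hole floor 4 mm and rim 26 mm above it, z up. The blocks stand in a shallow yellow tray, 96 x 290 mm, walls 18 mm high, fixed to the bench.
- well_large: yellow square block in the carrier, 84 x 84 x 26 mm high, with the largest of the three round holes: 72 mm in diameter, 22 mm deep, dark floor. Origin: centre of the block's underside (4 mm above the bench), on the hole's axis; hole floor 4 mm and rim 26 mm above it, z up. The tray has a low loop handle at each end (17 mm high, 346 mm over both).
- open_medium: open, empty pot like the middle-sized closed one but without its cap: a hollow white plastic cup, 39 mm in diameter, 62 mm high, 45 g, standing upright. It does not belong in the carrier and stays where it is. Origin: centre of its underside, z up.
- open_large: open, empty pot like the largest closed one but without its cap: a hollow white plastic cup, 53 mm in diameter, 52 mm high, 45 g, standing upright. It does not belong in the carrier and stays where it is. Origin: centre of its underside, z up.
- reagent_bottle: small amber glass bottle with a black cap, 52 mm in diameter, 85 mm high (the tallest thing on the bench near the work), upright. A bystander. Origin: centre of its underside, z up.
- tape_roll: roll of label tape lying flat: a ring 72 mm outside, 40 mm inside diameter, 24 mm high. A bystander. Origin: centre of its underside, z up.
Things that resemble listed ones, but are neither listed nor needed, are in the scene too. Leave any blue or pink look-alike of the open_large alone. What is shaped like the well_small but green or pink is not meant.

How it is judged:
By the outcome, as a careful person would: the job done as asked, in the order asked, and still so for the second after the job is handed in, with the robot touching nothing.
It also fails if it takes over 88 s, if anything falls off the work surface, if the arm or the gripper's body presses on something with over 40 N, if the wrist force passes 120 N, or if a joint passes its speed limit or range.

## Working session

There is one attempt and no reset: what is moved stays moved. The work goes in short steps, each a Python script; the robot and the scene stay as the last script left them, time stands still between calls to the robot, and variables do not carry over. Pictures are saved under pics/ and viewed, at most 14 in all, crops included, and the job is handed in when it is done.

```bash
mkdir -p pics; python3 - <<'E'
from rig import manip
import cv2,numpy as np
for n in("top","side"):
    c=manip.camera(n); cv2.imwrite(f"pics/{n}0.png",c["image"][:,:,::-1])
    print(n,c["fx"],c["fy"],c["cx"],c["cy"]); print(np.round(c["cam_to_world"],4))
print(manip.get_time(),manip.get_position(),manip.get_ee_rot(), manip.get_width())
print(manip.camera("wrist")["mount"])
E
```

```text
top 413.85425232454395 413.85425232454395 276.786124092606 211.4680958843701
[[ 0.105  -0.9729  0.2058  0.3429]
 [-0.9945 -0.1038  0.0167 -0.017 ]
 [ 0.0051 -0.2064 -0.9784  1.0347]
 [ 0.      0.      0.      1.    ]]
side 512.6032635597269 512.6032635597269 277.4899858157724 209.33266552405422
[[-0.9086 -0.3247  0.2627  0.2061]
 [-0.4173  0.6824 -0.6001  0.7769]
 [ 0.0156 -0.6549 -0.7555  0.9947]
 [ 0.      0.      0.      1.    ]]
0.1 [ 0.27995669 -0.55826348  0.2525988 ] [-3.05578570e+00 -7.23197752e-01  4.87285252e-04] 0.08520540334112596
[[ 4.83923609e-04 -9.57327513e-01 -2.89004842e-01  7.32815711e-02]
 [ 9.99999856e-01  5.29732443e-04 -8.02889764e-05 -6.04824725e-04]
 [ 2.29958087e-04 -2.89004761e-01  9.57327632e-01 -1.20516696e-01]
 [ 0.00000000e+00  0.00000000e+00  0.00000000e+00  1.00000000e+00]]
```

View pics/top0.png

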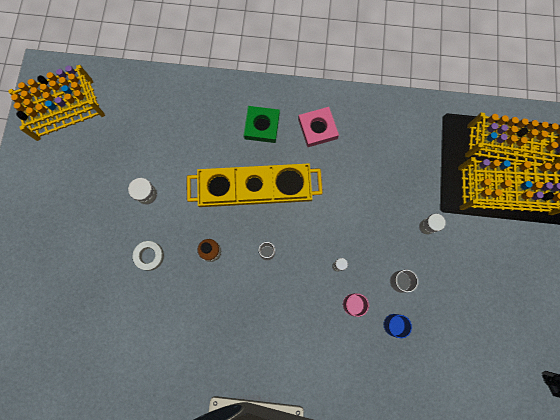

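View pics/side0.png

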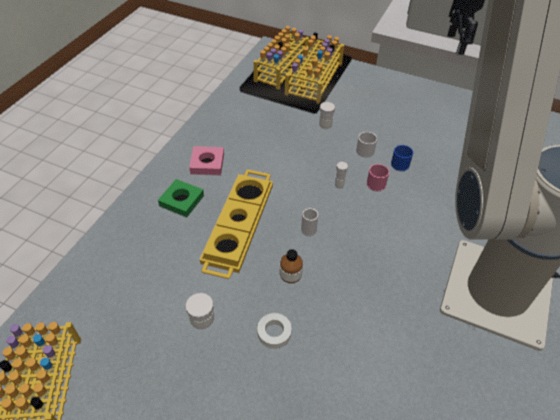

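The top view shows the large closed pot at (140,188), the medium at (436,222) and the small at (341,264). The carrier holes are medium (218,185), small (254,183) and large (290,181). The open pots are at (267,250) and (405,281). The side view agrees. I'll take wrist pictures over each one to refine.

```bash
cat > h.py <<'E'
from rig import manip
import cv2,numpy as np
from scipy.spatial.transform import Rotation as R
def rot(yaw): # tool down, tool x axis at world angle yaw
    return (R.from_euler('z',yaw)*R.from_euler('x',np.pi)).as_rotvec()
def shot(name):
    if name=="wrist":
        T=np.eye(4); T[:3,3]=manip.get_position(); T[:3,:3]=R.from_rotvec(manip.get_ee_rot()).as_matrix()
    c=manip.camera(name)
    if name=="wrist": c["cam_to_world"]=T@c["mount"]
    return c
def ray(c,u,v,z):
    M=c["cam_to_world"]; d=M[:3,:3]@[(u-c["cx"])/c["fx"],(v-c["cy"])/c["fy"],1]
    return (M[:3,3]+d*(z-M[2,3])/d[2])[:2]
def proj(c,P):
    M=c["cam_to_world"]; q=(np.asarray(P)-M[:3,3])@M[:3,:3]
    return np.c_[q[:,0]/q[:,2]*c["fx"]+c["cx"],q[:,1]/q[:,2]*c["fy"]+c["cy"]]
def circ(x,y,z,r,n=72):
    a=np.linspace(0,2*np.pi,n,endpoint=False); return np.c_[x+r*np.cos(a),y+r*np.sin(a),0*a+z]
E
python3 - <<'E'
from h import *
c=shot("top")
S=dict(pot_s=(341,264,.07),pot_m=(436,222,.065),pot_l=(140,188,.055),w_m=(218,185,.02),w_s=(254,183,.02),w_l=(290,181,.02),bottle=(206,248,.085),om=(267,250,.06),ol=(405,281,.05),tape=(147,255,.024))
P={k:ray(c,*v) for k,v in S.items()}
for k,v in P.items(): print(k,v.round(3))
d=P['w_l']-P['w_m']; print("carrier dir",np.degrees(np.arctan2(d[1],d[0])),np.linalg.norm(d))
for k in('pot_s','pot_m','pot_l','w_s'):
    for yaw in(0,np.pi/2,-np.pi/2,np.pi):
        q=manip.solve_ik([*P[k],.2],rot(yaw)); print(k,yaw,None if q is None else np.round(q,2))
# look at small pot
manip.move_to([*P['pot_s'],.23],rot(0)); w=shot("wrist"); cv2.imwrite("pics/ws.png",w["image"][:,:,::-1])
print(manip.get_time())
E
```

```text
pot_s [ 0.438 -0.162]
pot_m [ 0.562 -0.381]
pot_l [0.572 0.338]
w_m [0.609 0.156]
w_s [0.624 0.066]
w_l [ 0.639 -0.025]
bottle [0.44  0.152]
om [0.453 0.013]
ol [ 0.416 -0.318]
tape [0.414 0.304]
carrier dir -80.58722450587703 0.18318178469561025
pot_s 0 [-0.38  0.27  2.01 -0.    0.86  1.19]
pot_s 1.5707963267948966 [-0.38  0.27  2.01 -0.    0.86 -0.38]
pot_s -1.5707963267948966 None
pot_s 3.141592653589793 [-0.38  0.27  2.01  0.    0.86 -1.95]
pot_m 0 [-0.61  0.56  1.54 -0.    1.04  0.96]
pot_m 1.5707963267948966 [-0.61  0.56  1.54  0.    1.04 -0.61]
pot_m -1.5707963267948966 [-0.61  0.56  1.54 -0.    1.04  2.53]
pot_m 3.141592653589793 [-0.61  0.56  1.54  0.    1.04 -2.18]
pot_l 0 [ 0.52  0.54  1.57 -0.    1.03  2.09]
pot_l 1.5707963267948966 [ 0.52  0.54  1.57 -0.    1.03  0.52]
pot_l -1.5707963267948966 None
pot_l 3.141592653589793 [ 0.52  0.54  1.57  0.    1.03 -1.05]
w_s 0 [ 0.09  0.49  1.66 -0.    0.99  1.66]
w_s 1.5707963267948966 [ 0.09  0.49  1.66 -0.    0.99  0.09]
w_s -1.5707963267948966 None
w_s 3.141592653589793 [ 0.09  0.49  1.66  0.    0.99 -1.48]
1.825
```

View pics/ws.png

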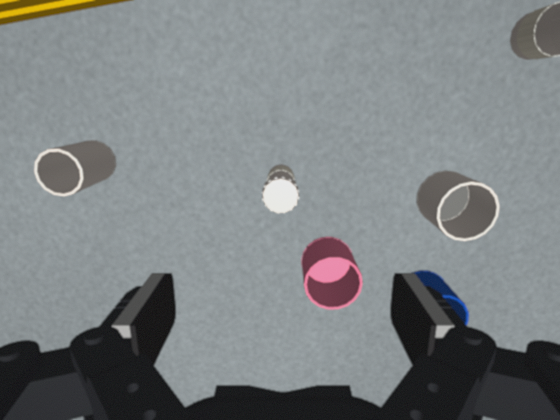

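The small cap is at (281,195), with pink (331,283) and blue look-alikes nearby. The thing at top right (545,30) looks open, so I'll check the suspected medium pot, the large pot and the carrier from above.

```bash
python3 - <<'E'
from h import *
ims=[]
for n,p,yaw in(('m',(.562,-.381),0),('c',(.624,.066),0),('l',(.572,.338),0)):
    manip.move_to([*p,.25 if n!='c' else .30],rot(yaw)); w=shot("wrist"); ims.append(w["image"][:,:,::-1]); np.save(f"w_{n}.npy",dict(w),allow_pickle=True)
t=cv2.imread("pics/top0.png")
z=cv2.resize(t[190:310,320:480],(560,420),interpolation=cv2.INTER_CUBIC)
cv2.imwrite("pics/mix.png",cv2.resize(np.vstack([np.hstack([ims[0],ims[1]]),np.hstack([ims[2],z])]),(800,600)))
print(manip.get_time())
E
```

```text
5.725
```

View pics/mix.png

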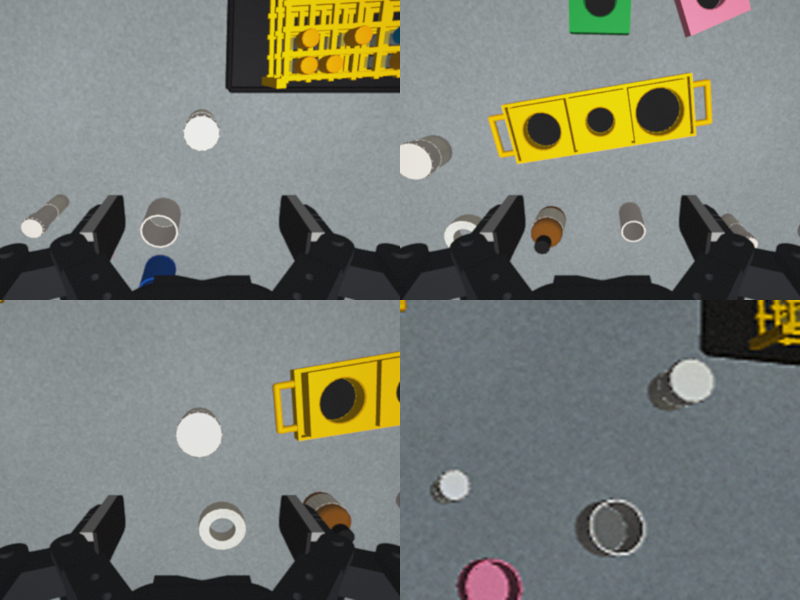

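The medium and large pots are both capped, and the carrier order from left to right is medium, small, large. Next I fit the caps and hole rims, checking the fitted diameters.

```bash
cat >> h.py <<'E'
def blob(c,mask,guess,z,skip=60,hull=True):
    """centre and diameter at height z of the mask's contour nearest the guess (x,y)"""
    g=proj(c,[[*guess,z]])[0]
    cs,_=cv2.findContours(mask.astype(np.uint8),cv2.RETR_LIST,cv2.CHAIN_APPROX_NONE)
    best=min((k for k in cs if cv2.contourArea(k)>skip),key=lambda k:np.hypot(*(k[:,0].mean(0)-g)))
    if hull: best=cv2.convexHull(best)
    pts=np.array([ray(c,u,v,z) for u,v in best[:,0].astype(float)])
    (x,y),r=cv2.minEnclosingCircle(pts.astype(np.float32))
    A=np.c_[2*pts,np.ones(len(pts))]; s=np.linalg.lstsq(A,(pts**2).sum(1),rcond=None)[0]
    return s[:2],2*np.sqrt(s[2]+s[0]**2+s[1]**2),np.array([x,y]),2*r
def white(c): 
    h=cv2.cvtColor(c["image"],cv2.COLOR_RGB2HSV); return (h[...,2]>195)&(h[...,1]<40)
def yellow(c):
    h=cv2.cvtColor(c["image"],cv2.COLOR_RGB2HSV); return (h[...,2]>150)&(h[...,1]>150)&(h[...,0]>20)&(h[...,0]<35)
E
python3 - <<'E'
from h import *
L=lambda n:np.load(f"w_{n}.npy",allow_pickle=True).item()
f=lambda n,b:print(n,b[0].round(4),round(b[1],4),b[2].round(4),round(b[3],4))
m,c,l=L('m'),L('c'),L('l')
f('pot_m',blob(m,white(m),(.562,-.381),.07)); f('pot_s from m',blob(m,white(m),(.438,-.162),.076))
f('pot_l',blob(l,white(l),(.572,.338),.06))
v=c["image"].copy()
H={}
for n,g in(('w_m',(.609,.156)),('w_s',(.624,.066)),('w_l',(.639,-.025))):
    b=blob(c,~yellow(c),g,.03); f(n,b); H[n]=b[0]
f('w_m from l',blob(l,~yellow(l),(.609,.156),.03))
for n,r in(('w_m',.029),('w_s',.022),('w_l',.036)):
    cv2.polylines(v,[proj(c,circ(*H[n],.03,r)).round().astype(int)],True,(0,255,255),1)
cv2.imwrite("pics/fit.png",cv2.resize(v[80:250,100:460],(800,378),interpolation=cv2.INTER_CUBIC)[:,:,::-1])
E
```

```text
pot_m [ 0.5632 -0.3786] 0.0416 [ 0.5633 -0.3786] 0.0424
pot_s from m [ 0.439  -0.1605] 0.0267 [ 0.4391 -0.1605] 0.0271
pot_l [0.5703 0.3411] 0.0547 [0.5705 0.3409] 0.0556
w_m [0.6086 0.1565] 0.0563 [0.6085 0.1564] 0.057
w_s [0.6233 0.0681] 0.0425 [0.6233 0.0681] 0.043
w_l [ 0.6378 -0.0202] 0.0703 [ 0.6377 -0.0202] 0.0709
w_m from l [0.6084 0.1579] 0.0569 [0.6085 0.158 ] 0.0574
```

View pics/fit.png

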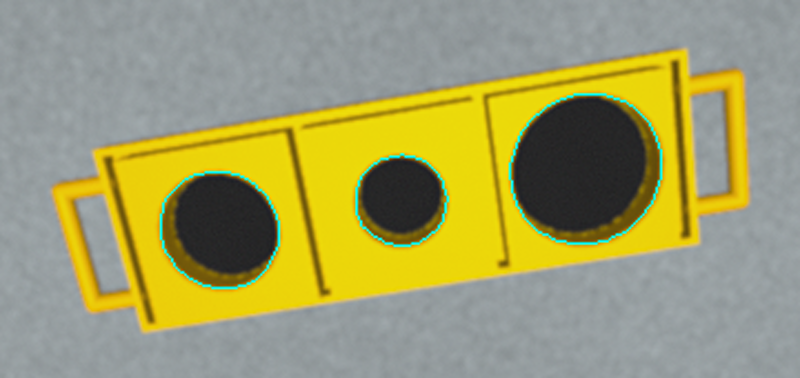

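The rims fit well, with diameters correct and spacing about 89 mm. I start with the small pot, closing the fingers across the carrier (tool yaw 99.4°).

```bash
cat >> h.py <<'E'
YAW=np.radians(99.4); O=rot(YAW)
POT=dict(s=(.4385,-.1605,.076,.028),m=(.5632,-.3786,.070,.042),l=(.5703,.3411,.060,.056))
WELL=dict(s=(.6233,.0681),m=(.6085,.1568),l=(.6378,-.0202))
def pick(k):
    x,y,h,d=POT[k]; zg=h-.008
    manip.command_gripper(min(d+.027,.085))
    manip.move_to([x,y,.23],O); manip.servo_line([x,y,h+.05],rate=.2)
    manip.servo_line([x,y,zg],rate=.08); f0=manip.get_contact_force()
    manip.command_gripper(d-.012,40); print("width",manip.get_width(),"grip",manip.get_grip_force(),"f",f0.round(1),np.round(manip.get_contact_force(),1))
    manip.servo_line([x,y,zg+.03],rate=.06); manip.servo_line([x,y,.23],rate=.2)
    print("lifted",manip.get_width(),manip.get_time())
def place(k):
    x,y=WELL[k]; h=POT[k][2]; d=POT[k][3]; zp=h-.008+.008
    manip.servo_line([x,y,.23],rate=.25); manip.servo_line([x,y,zp+.035],rate=.15)
    manip.servo_line([x,y,zp+.004],rate=.05); manip.hold(.2); f0=manip.get_contact_force()[2]
    for i in range(8):
        z=zp+.003-.001*i; manip.servo_line([x,y,z],rate=.02); f=manip.get_contact_force()[2]-f0
        if f>1.5: break
    print("down at",round((z-zp)*1000,1),"f",round(f,2))
    manip.command_gripper(min(d+.022,.085)); manip.hold(.2); manip.servo_line([x,y,zp+.04],rate=.06); manip.servo_line([x,y,.23],rate=.25)
    print(manip.get_time())
E
python3 - <<'E'
from h import *
pick('s')
w=shot("wrist"); t=shot("side")
cv2.imwrite("pics/ps.png",cv2.resize(np.hstack([w["image"],t["image"]]),(800,300))[:,:,::-1])
E
```

```text
width 0.026889747678240733 grip 39.05020773410797 f [ 0.4 -0.6  0. ] [0.3 0.7 5.4]
lifted 0.027242332118672618 11.7333
```

View pics/ps.png

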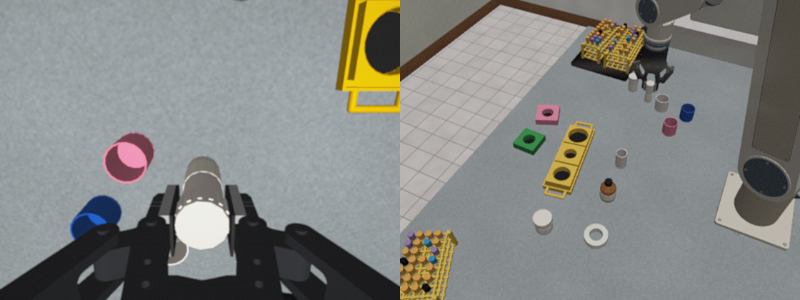

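The small pot is held squarely and upright between the pads at (203,215) in the left half. Now I place it.

```bash
python3 - <<'E'
from h import *
place('s')
w=shot("wrist")
pick('m')
w2=shot("wrist")
cv2.imwrite("pics/pm.png",cv2.resize(np.hstack([w["image"],w2["image"]]),(800,300))[:,:,::-1])
E
```

```text
down at 0.0 f 5.34
18.0417
width 0.0408029822326013 grip 40.3538703918457 f [-0.1  0.2  0.6] [-0.8  0.5  4.6]
lifted 0.040769046237441216 23.5
```

View pics/pm.png

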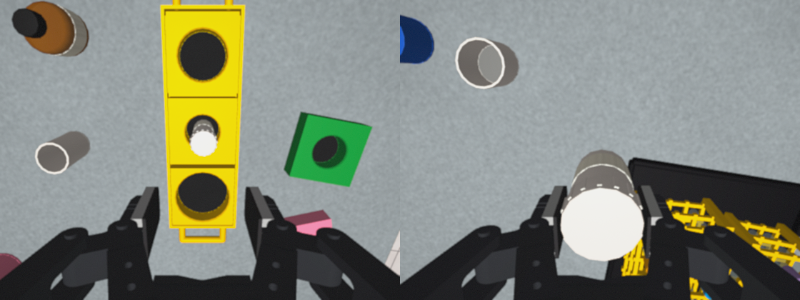

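The small pot stands upright in the centre hole (203,140). The medium pot is held upright. I place it and then do the large one.

```bash
python3 - <<'E'
from h import *
place('m')
w=shot("wrist")
pick('l')
w2=shot("wrist")
cv2.imwrite("pics/pl.png",cv2.resize(np.hstack([w["image"],w2["image"]]),(800,300))[:,:,::-1])
E
```

```text
down at 0.0 f 7.08
30.8
width 0.05444576081919807 grip 42.333685755729675 f [-0.5 -0.3  0. ] [-0.1 -0.5  5. ]
lifted 0.054658593361217075 35.5
```

View pics/pl.png

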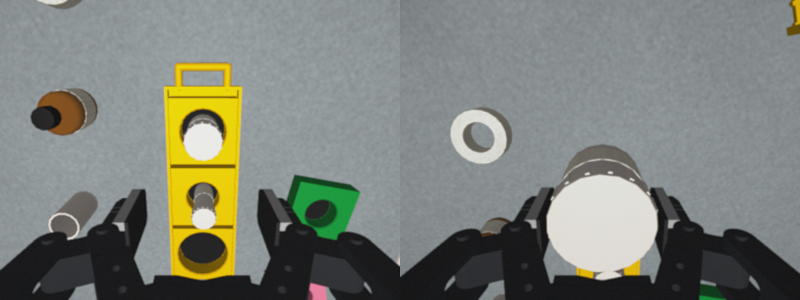

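The medium pot stands upright in its hole (204,135) and the large pot is held squarely. I place it now.

```bash
python3 - <<'E'
from h import *
place('l')
manip.servo_line([.5,.0,.32],rate=.25)
w=shot("wrist"); manip.move_to([.3,-.5,.3],rot(np.radians(26))); t=shot("top"); s=shot("side")
cv2.imwrite("pics/end.png",np.vstack([cv2.resize(np.hstack([w["image"],t["image"]]),(800,300)),cv2.resize(s["image"][120:330,120:480],(514,300)) @np.eye(3) if 0 else cv2.resize(s["image"][120:330,90:560],(800,300))])[:,:,::-1])
print(manip.get_time())
E
```

```text
down at 0.0 f 6.94
42.225
45.1417
```

View pics/end.png

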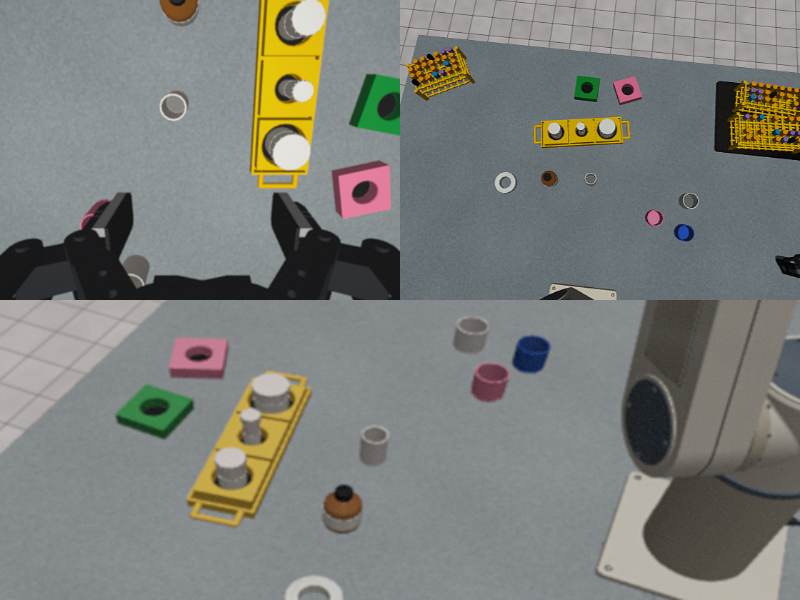

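All three pots stand upright in their matching holes: medium (555,131), small (581,129) and large (606,127) in the top view. The open pots, bottle, tape roll and look-alikes have not moved, and the arm is clear.

```bash
python3 -c "
from rig import manip
print(manip.sign_off())"
```

```text
the job is handed in; nothing more can be done
None
```

The job is handed in at about 45 s of the 88 s limit: all three closed pots stand upright in their matching carrier holes, and nothing else was moved.

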